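# Put the stamp away and shut the cabinet until its latch snaps in

### The job

Put the wooden-handled rubber stamp into the small desk cabinet, standing upright on its floor well clear of the door, and let go of it. Then push the door gently shut until its sprung latch snaps in and the door stays shut by itself. Do not slam or force the door, and leave the glue stick in the cabinet, the bottle, the mug and the tape roll standing where they are.

Things in the scene. Friction and masses are not known exactly. Their poses are not given: they have to be found in the camera images.
- cabinet: Plain grey desk cabinet, fixed, 120 deep x 200 wide x 220 mm high, walls 8 mm. Its open front faces the robot's left. Origin: on the desk below the middle of the front edge. x points into it (back wall at x = 112 mm), y left (away from the robot), z up. Inner floor z = 8, roof underside z = 212, side walls inside y = +-92 mm. The roof reaches to the front edge: reach in under it tilted 40 to 45 degrees.
- door (a joint): Angle of the cabinet door (rad): 0 shut against a rigid stop, grows as it opens, up to 2.2; starts at 1.65 to 1.85. Vertical hinge at the cabinet's own left front edge, the one far from the robot (point door_hinge). Whenever it is not latched a weak spring (0.2 N m at 0, none at 1.75) swings it open again.
- bolt (a joint): Retraction of the sprung latch bolt (m): 0 out, 0.014 fully in. Shutting the door, its bevel meets the strike lip at about 0.14 rad and the bolt is pushed in some 10 mm, which takes roughly 7 to 12 N at the push spot. At about 0.02 rad it snaps out behind the lip and reads 0 again; the door then has 3 mm of play and stays shut.
- door_hinge (a point): Point on the door's vertical hinge axis, 110 mm above the desk, at cabinet x = -5, y = 100 mm. Turns with the door: -y runs from the hinge along the door to its free edge, x through it towards the inner face, z up. The plain panel spans y = -2 to -198, x = -5 to 5, height 3 to 217 mm. A latch case stands 45 mm out of the inner face at y = -135 to -168, height 132 to 168 mm.
- push_spot (a point): Point on the door's outer face, 165 mm from the hinge, 185 mm above the desk: a good place to push. Axes as at door_hinge (x is the way to push). Below it, 80 mm above the desk, a round steel pull knob, 26 mm across, stands 22 mm out of the outer face.
- bolt_tip (a point): Tip of the steel latch bolt, 22 mm high, that stands 17 mm out of the latch case towards the door's free edge, 150 mm above the desk. Flat on the side of the room, bevelled on the side of the cabinet. Axes as at door_hinge.
- strike_lip (a point): Steel strike lip inside the cabinet on its right wall: 8 mm thick, 34 mm high, 17 mm out from the wall with a rounded edge. The point is in its rounded edge, at cabinet x = 10, y = -79, z = 150 mm.
- stamp_mid (a point): Rubber stamp standing upright on the desk: wooden base 30 x 52 x 17 mm with a turned wooden handle, 68 mm high in all. The point is on its axis, 34 mm above its underside. The handle's round knob, 26 mm across, is widest about 18 mm above this point and can be gripped from any side. z is up.
- glue_mid (a point): Yellow glue stick, diameter 26 x 93 mm, standing in the back right part of the cabinet. Point: its centre. Bystander.
- bottle_mid (a point): Small correction-fluid bottle, diameter 30 x 74 mm, standing on the desk by the side wall of the cabinet that is nearest the robot. Point: on its axis, half-way up. Bystander.
- mug_mid (a point): Mug, 78 x 109 x 101 mm, on the desk at the far right. Point: its middle, half-way up. Bystander.
- tape_mid (a point): Roll of tape, diameter 100 x 45 mm, lying flat on the desk at the right. Point: its centre. Bystander.
There are look-alikes about, which are no part of the job. What is shaped like the part that bears stamp_mid but blue or orange is not meant.

How it is judged:
On the way, in this order (a step that is already met when the one before it is completed fails the run):
1. the stamp stands upright inside the cabinet, let go, with the door still open (x of stamp_mid in the frame of cabinet between 0.032 and 0.095 m and y of stamp_mid in the frame of cabinet between -0.08 and 0.08 m and z of stamp_mid in the frame of cabinet between 0.034 and 0.05 m and angle between stamp_mid's own z axis and vertical below 0.2 rad and contact force between the fingers and stamp below 0.1 N and value of joint door above 0.6 rad), for 0.2 s.
2. the door is shut and the bolt has sprung out behind the strike (value of joint door below 0.03 rad and value of joint bolt below 0.004 m), for 0.3 s.
At the end, for the whole second after the job is handed in: The door is shut (within 0.03 rad) with its bolt out (within 4 mm) behind the strike, so that it stays shut untouched; the stamp stands at rest, upright within 0.2 rad, on the cabinet's floor, its axis at least 32 mm behind the front edge (all of step 2 and x of stamp_mid in the frame of cabinet between 0.032 and 0.095 m and y of stamp_mid in the frame of cabinet between -0.08 and 0.08 m and z of stamp_mid in the frame of cabinet between 0.034 and 0.05 m and angle between stamp_mid's own z axis and vertical below 0.2 rad and linear speed of stamp below 0.02 m/s and velocity of joint door between -0.05 and 0.05 rad/s).
It fails at once if the door is slammed (swung shut faster than 3 rad/s) (velocity of joint door below -3 rad/s).
It fails at once if the door is forced (pressed with more than 35 N) (contact force between the fingers and door above 35 N).
It fails at once if the glue stick, bottle, mug or tape roll is moved more than 25 mm (distance of any of glue_mid, bottle_mid, mug_mid, tape_mid from where it was at the start of the episode above 0.025 m).
It also fails if it takes over 48 s, if anything falls off the work surface, if the arm or the gripper's body presses on something with over 40 N, if the wrist force passes 120 N, or if a joint passes its speed limit or range.

### The arm

A 6-joint arm with a two-finger parallel gripper is mounted at the origin on the work surface; the furniture and walls round the work are solid. World frame = base frame: x ahead of the robot, y to its left, z up, the work surface at z = 0. Lengths are in m, angles in rad, forces in N, time in s.
With the tool pointing down it reaches from about 0.25 to 0.725 m from the base axis. Payload 4 kg.
Tool frame: the origin (TCP) lies between the finger pads; the fingertips stand 8 mm ahead of it and the grasp point (between the pads) lies 11 mm behind it; z points along the fingers, y is the direction in which the jaws open and shut (so a half turn about z gives the same grasp; the last joint's range is limited). The gripper opens to 85 mm and grips with 20 to 120 N. Pads are 22 mm wide; open, the fingers measure 114 mm over their backs; the gripper's body (76 mm by 85 mm) begins 54 mm behind the grasp point. The pads swing forward as they close: fully open they stand 13 mm farther back than shut.
Start: joints at [-1.314, 0.241, 0.005, 1.335, 0, 1.571], TCP at [0.127, -0.484, 0.239] pointing down, gripper open.
Joint ranges: [-2.72, 2.72], [-1.05, 1.87], [-1.09, 1.28], [-1.99, 2.15], [-1.42, 1.44], [-3.14, 3.14]. Speed limits (rad/s): [2.79, 2.79, 3.14, 3.14, 3.14, 3.14].

### API

Orientations are given as a unit quaternion [x, y, z, w].
In Python, from workcell import * gives the robot as it stands.
- The arm moves only by the tool send_rows, never from a script. Its argument "increments" is a list that holds one entry, the list of rows, each a list of 6 numbers: the shift along the tool's x, y, z in units of 50 mm (1.0 is 50 mm), then the turn, a rotation vector about the tool's x, y, z in units of 10 degrees (1.0 is 10 degrees). In form: [[[x, y, z, ax, ay, az], ...]]. A call has 1 to 8 rows; each row shifts and turns the commanded pose from where the row before left it, along the tool's axes as they then stand; what a row does not reach is not made up. A row lasts 1/8 s, in which the tool goes at most 62.5 mm and 10.7 degrees, less where a joint would pass 70% of its speed; a pose out of reach is approached as far as the arm can. A call with a number of a shift or a turn outside -1 to 1 is refused whole. A call with a gripper value outside its range is refused whole. "grip" is the closure, from 0 (fully open) to 1 (shut), set as the call begins (left out, the last holds). The fingers move at their own pace and stop on an object; the grip force is fixed at half the most. Time passes only in rows, so rows that do not move let the fingers close. It gives the time, the measured TCP pose, the force and the opening at its end, in the units of the state.
- get_obs(): the state, without advancing time (a new reading comes with each control period).
- camera(name): name is "side" or "top" or "wrist"; returns a dict with "color" (420x560x3 uint8, red, green, blue), "z_map" (420x560 float32, m along the optical axis (not along the pixel's ray), 0 where there is no reading), "intrinsics" (3x3 intrinsics, pixels), "pose" (4x4, takes a point from camera to world coordinates); the wrist camera has in their place "mount" (4x4, takes a point from camera to tool coordinates, whose origin is the TCP and whose axes are the flange's). Camera axes: x right, y down, z forward; pixel columns grow to the right and rows downward; lengths in m; the calibration is good to about 2 mm. A picture is of the moment at which its call begins: read the wrist's pose just before it.
- job_done(): hands the job in, once; it reports no verdict.
The state is a dict: "clock": time; "joint_pos": joint angles; "joint_vel": joint speeds; "tau": joint torques, N m; "eef_pos": TCP position; "tool_rot": TCP orientation; "ft_force": force on the tool from outside, world axes, zero at the start; "ft_torque": the same for the moment, N m; "grip_width": finger opening in m.
Only numpy, scipy, OpenCV 4.12 (cv2) and the standard library are available. Lean on these libraries where they do the work, as an engineer would, in place of code of your own. Each camera call takes 0.05 s, during which the arm holds its last target.

## Working session

There is one attempt and no reset: what is moved stays moved. The work goes in short steps, Python scripts to look and compute and a tool call to move; the robot and the scene stay as the last step left them, time stands still between calls to the robot, and variables do not carry over. Pictures are saved under pics/ and viewed, and the job is handed in when it is done.

Besides the shell and the picture viewer there is one more tool, called as name(argument=value, ...) on one line, values as JSON. send_rows: Moves the arm, as the interface text tells. Its arguments: {"type":"object","properties":{"increments":{"type":"array"},"grip":{"type":"number"}},"required":["increments"]}

```bash
ls; mkdir -p pics; python3 - <<'E'
from workcell import *
import cv2,numpy as np
o=get_obs();print({k:np.round(v,3).tolist() for k,v in o.items()})
for n in ["side","top","wrist"]:
    c=camera(n);cv2.imwrite(f"pics/{n}0.png",c["color"][:,:,::-1]);np.savez(f"pics/{n}0.npz",**c)
    print(n,c["intrinsics"].round(1).tolist(),(c["pose"] if "pose" in c else c["mount"]).round(3).tolist())
E
```

```text
pics
{'clock': 0.0, 'joint_pos': [-1.314, 0.241, 0.004, 1.335, 0.0, 1.571], 'joint_vel': [-0.0, -0.002, 0.0, -0.001, -0.001, 0.001], 'tau': [0.0, -37.232, 25.241, 0.017, -0.0, -0.0], 'eef_pos': [0.127, -0.483, 0.238], 'tool_rot': [0.992, 0.128, -0.0, -0.001], 'ft_force': [-0.155, 1.135, 0.536], 'ft_torque': [-0.013, -0.008, -0.05], 'grip_width': 0.086}
side [[482.4, 0.0, 279.2], [0.0, 482.4, 200.2], [0.0, 0.0, 1.0]] [[-0.859, -0.265, 0.438, 0.012], [-0.512, 0.42, -0.749, 0.767], [0.014, -0.868, -0.497, 0.657], [0.0, 0.0, 0.0, 1.0]]
top [[445.0, 0.0, 290.1], [0.0, 445.0, 208.4], [0.0, 0.0, 1.0]] [[-0.015, -0.987, 0.162, 0.326], [-1.0, 0.017, 0.008, -0.029], [-0.01, -0.162, -0.987, 1.214], [0.0, 0.0, 0.0, 1.0]]
wrist [[371.6, 0.0, 280.1], [0.0, 371.6, 207.8], [0.0, 0.0, 1.0]] [[-0.001, -0.948, -0.318, 0.082], [1.0, -0.001, -0.0, 0.001], [0.0, -0.318, 0.948, -0.134], [0.0, 0.0, 0.0, 1.0]]
```

View pics/side0.png

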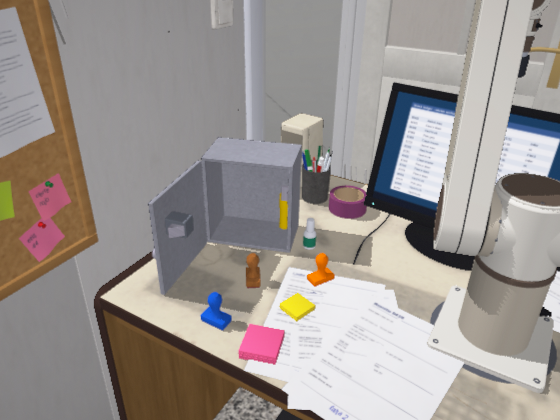

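View pics/top0.png

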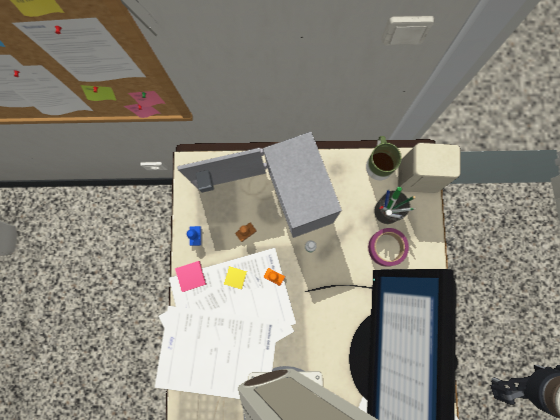

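View pics/wrist0.png

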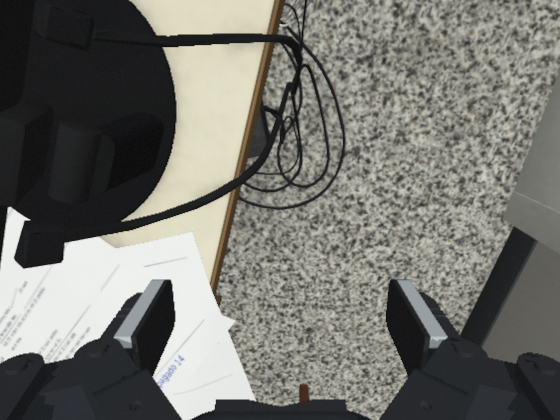

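Three stamps could be mistaken for each other. In the top picture they are brown at (245,231), blue at (195,236) and orange at (273,277). The brown wooden one is the one described, so next is a close crop of it and the measurements.

```bash
cat > h.py <<'E'
import numpy as np,cv2
def load(n): return dict(np.load(f"pics/{n}.npz"))
def cloud(c,T=None):
    K=c["intrinsics"];z=c["z_map"];v,u=np.mgrid[:z.shape[0],:z.shape[1]]
    P=np.stack([(u-K[0,2])/K[0,0]*z,(v-K[1,2])/K[1,1]*z,z],-1)
    T=c["pose"] if T is None else T
    W=P@T[:3,:3].T+T[:3,3]; W[z==0]=np.nan
    return W
E
python3 - <<'E'
from h import *
t=load("top0");s=load("side0")
a=cv2.resize(t["color"][200:300,170:300],None,fx=3,fy=3);b=cv2.resize(s["color"][240:340,190:350],None,fx=3,fy=3)
a=cv2.resize(a,(400,300));b=cv2.resize(b,(400,300));cv2.imwrite("pics/crop.png",np.hstack([a,b])[:,:,::-1])
Wt=cloud(t);Ws=cloud(s)
for (n,W,c,r) in [("t",Wt,t,(215,250,228,262)),("s",Ws,s,(245,295,240,268))]:
    sub=W[r[0]:r[1],r[2]:r[3]].reshape(-1,3);col=c["color"][r[0]:r[1],r[2]:r[3]].reshape(-1,3).astype(int)
    m=(col[:,0]-col[:,2]>40)&(sub[:,2]>0.006)&(sub[:,2]<.09);q=sub[m]
    print(n,m.sum(),q.min(0).round(3),q.max(0).round(3))
    for lo,hi in [(.006,.02),(.02,.04),(.04,.075)]:
        k=q[(q[:,2]>lo)&(q[:,2]<hi)]
        if len(k):print(lo,len(k),k.mean(0).round(4),k.min(0).round(3),k.max(0).round(3), cv2.minAreaRect((k[:,:2]*1000).astype(np.float32)))
# roof
z=Wt[...,2];m=(abs(z-.22)<.006);m[:130]=0;m[:, :255]=0;m[:,350:]=0;m[240:]=0
q=Wt[m][:,:2]*1000;print(m.sum(),cv2.minAreaRect(q.astype(np.float32)),cv2.boxPoints(cv2.minAreaRect(q.astype(np.float32))),Wt[m][:,2].mean())
m=(z>.19)&(z<.235);m[:140]=0;m[:,270:]=0;m[:,:175]=0
q=Wt[m]*1000;r=cv2.minAreaRect(q[:,:2].astype(np.float32));print("door",m.sum(),r,cv2.boxPoints(r),q[:,2].max())
E
```

```text
t 221 [0.437 0.076 0.008] [0.488 0.13  0.072]
0.006 124 [0.4607 0.1003 0.0161] [0.437 0.076 0.008] [0.488 0.13  0.02 ] ((462.19140625, 101.34828186035156), (30.422752380371094, 51.492897033691406), 34.52057647705078)
0.02 12 [0.459  0.0975 0.0219] [0.442 0.084 0.02 ] [0.477 0.124 0.023] ((457.9329528808594, 105.13520812988281), (22.93894386291504, 40.84028625488281), 28.014999389648438)
0.04 85 [0.4611 0.1003 0.0626] [0.449 0.088 0.049] [0.475 0.114 0.072] ((461.8926696777344, 100.66178894042969), (25.257078170776367, 24.504806518554688), 70.52166748046875)
s 424 [0.436 0.075 0.006] [0.487 0.13  0.07 ]
0.006 191 [0.4555 0.1128 0.0157] [0.436 0.075 0.006] [0.487 0.13  0.02 ] ((461.97979736328125, 102.88867950439453), (29.321945190429688, 53.18484115600586), 35.003135681152344)
0.02 79 [0.4593 0.1073 0.0272] [0.45  0.095 0.02 ] [0.471 0.115 0.039] ((459.1253356933594, 106.21504211425781), (25.050657272338867, 15.42534065246582), 33.0513916015625)
0.04 154 [0.4589 0.1078 0.0584] [0.449 0.094 0.04 ] [0.476 0.117 0.07 ] ((461.51690673828125, 104.27142333984375), (23.54770278930664, 23.526905059814453), 59.90739059448242)
4468 ((558.1991577148438, -39.92103576660156), (205.86309814453125, 139.21206665039062), 19.713733673095703) [[ 437.8209     -9.115597]
 [ 484.78     -140.16841 ]
 [ 678.5774    -70.72647 ]
 [ 631.6183     60.32634 ]] 0.2195395305911353
door 778 ((375.7054748535156, 74.3941879272461), (502.4474182128906, 217.10028076171875), 13.354771614074707) [[106.20232  121.98134 ]
 [156.34813  -89.24823 ]
 [645.2086    26.807037]
 [595.0628   238.0366  ]] 234.48126871271015
```

View pics/crop.png

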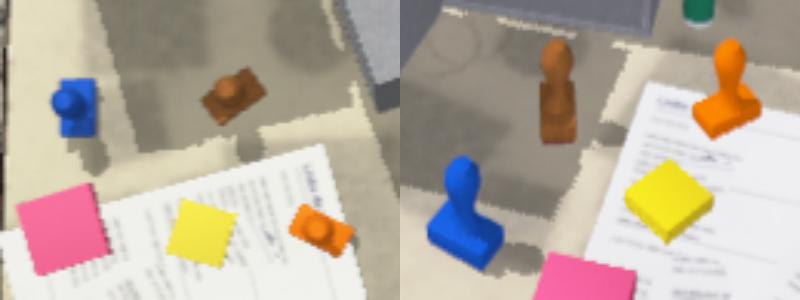

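```bash
cat >> h.py <<'E'
E
python3 - <<'E'
from h import *
from scipy.optimize import least_squares
t=load("top0");s=load("side0")
Wt=cloud(t);Ws=cloud(s)
for n,W in(("t",Wt),("s",Ws)):
    q=W.reshape(-1,3)*1000
    a=np.deg2rad(19.7);y=np.array([np.cos(a),np.sin(a)]);x=np.array([y[1],-y[0]])
    o=np.array([535,25.])
    l=np.stack([(q[:,:2]-o)@x,(q[:,:2]-o)@y,q[:,2]],1)
    m=(l[:,0]>-20)&(l[:,0]<140)&(abs(l[:,1])<120)&(abs(l[:,2]-220)<5)
    k=l[m];print(n,m.sum(),np.median(k[:,2]))
    # x-edges per y bin, y edges per x bin
    ys=np.arange(-90,91,20);xs=np.arange(10,110,20)
    print("front",[ (np.percentile(k[abs(k[:,1]-b)<10,0],2).round(1)) for b in ys])
    print("back",[ (np.percentile(k[abs(k[:,1]-b)<10,0],98).round(1)) for b in ys])
    print("ymin",[ (np.percentile(k[abs(k[:,0]-b)<10,1],2).round(1)) for b in xs])
    print("ymax",[ (np.percentile(k[abs(k[:,0]-b)<10,1],98).round(1)) for b in xs])
# inner back wall & side walls from side cam; door panel plane
q=Ws.reshape(-1,3)*1000
l=np.stack([(q[:,:2]-o)@x,(q[:,:2]-o)@y,q[:,2]],1)
m=(abs(l[:,0]-112)<15)&(abs(l[:,1])<70)&(l[:,2]>120)&(l[:,2]<190);k=l[m]
print("backwall",len(k),np.polyfit(k[:,1],k[:,0],1),np.median(k[:,0]))
m=(abs(l[:,0]-60)<40)&(abs(l[:,1]-92)<12)&(l[:,2]>30)&(l[:,2]<190);k=l[m]
print("leftwall",len(k),np.polyfit(k[:,0],k[:,1],1) if len(k)>5 else'',np.median(k[:,1]))
m=(abs(l[:,0]-60)<40)&(abs(l[:,1]+92)<12)&(l[:,2]>30)&(l[:,2]<190);k=l[m]
print("rightwall",len(k),np.median(k[:,1]) if len(k) else'')
m=(l[:,0]<-40)&(l[:,0]>-200)&(l[:,1]>70)&(l[:,1]<200)&(l[:,2]>20)&(l[:,2]<120);k=l[m]
print("door",len(k),np.polyfit(k[:,0],k[:,1],1))
d=k-[-5,100,0];print(np.rad2deg(np.arctan2(-np.median(k[:,0])-5,np.median(k[:,1])-100)),k.min(0),k.max(0))
# glue
c=s["color"].reshape(-1,3).astype(int)
m=(c[:,0]>150)&(c[:,1]>120)&(c[:,2]<80)&(l[:,0]>0)&(l[:,0]<120)&(abs(l[:,1])<100);print("glue",m.sum(),np.median(l[m],0),l[m].min(0),l[m].max(0))
E
```

```text
t 4463 219.55076730605882
front [np.float64(19.8), np.float64(19.8), np.float64(19.7), np.float64(20.3), np.float64(20.4), np.float64(20.6), np.float64(20.7), np.float64(21.0), np.float64(21.1), np.float64(-6.5)]
back [np.float64(134.9), np.float64(134.9), np.float64(135.1), np.float64(134.4), np.float64(134.7), np.float64(135.6), np.float64(135.8), np.float64(135.5), np.float64(136.1), np.float64(135.6)]
ymin [np.float64(-98.9), np.float64(-98.1), np.float64(-98.4), np.float64(-99.0), np.float64(-98.8)]
ymax [np.float64(102.3), np.float64(93.2), np.float64(93.0), np.float64(92.9), np.float64(92.5)]
s 2222 220.23738614773825
front [np.float64(16.7), np.float64(17.2), np.float64(16.3), np.float64(18.4), np.float64(17.5), np.float64(17.5), np.float64(17.3), np.float64(17.4), np.float64(18.7), np.float64(-8.6)]
back [np.float64(134.8), np.float64(133.0), np.float64(134.0), np.float64(135.3), np.float64(135.1), np.float64(134.3), np.float64(133.0), np.float64(135.1), np.float64(134.3), np.float64(134.9)]
ymin [np.float64(-95.9), np.float64(-99.1), np.float64(-99.9), np.float64(-99.3), np.float64(-99.7)]
ymax [np.float64(100.4), np.float64(93.8), np.float64(93.2), np.float64(93.2), np.float64(92.7)]
backwall 18 [1.04887038e-02 1.26474770e+02] 126.60638042604467
leftwall 773 [-3.03999957e-02  9.25480102e+01] 90.5393243216626
rightwall 453 -101.35540624096875
door 1420 [-0.15483337 93.96801264]
83.89999636943234 [-184.73834438   98.713643     20.06580524] [-40.01183109 148.32322895 119.95173269]
glue 217 [101.15546279 -69.1120095   52.08854281] [ 96.2308667  -78.71900984  10.31526838] [109.46654711 -59.01915622 102.31969397]
```

```bash
python3 - <<'E'
from h import *
t=load("top0");W=cloud(t)
z=W[...,2]
for v in range(190,420,15): print(v,[int(round(a*1000)) if a==a else None for a in z[v,270:560:18]])
m=(z>.12)&(z<.5);m[:265]=0;m[:,:340]=0;m[:,460:]=0
q=W[m];print("monitor",q.min(0),np.percentile(q,[1,50,99],axis=0).round(3))
from scipy.optimize import minimize
pts=[]
for n in("top0","side0"):
    C=cloud(load(n)).reshape(-1,3)*1000;pts.append(C[abs(C[:,2]-220)<4])
p=np.vstack(pts)[:,:2]
def loc(p,v):
    a=v[2];y=np.array([np.cos(a),np.sin(a)]);x=np.array([y[1],-y[0]]);d=p-v[:2];return np.stack([d@x,d@y],1)
def cost(v):
    l=loc(p,v);near=(abs(l[:,0]-60)<90)&(abs(l[:,1])<130)&~((l[:,0]<2)&(l[:,1]>60));l=l[near]
    ox=np.maximum(0,abs(l[:,0]-60)-60);oy=np.maximum(0,abs(l[:,1])-100)
    return np.mean(np.minimum(np.hypot(ox,oy),8))-1e-4*near.sum()
best=None
for a in np.deg2rad([18,19,20,21]):
    r=minimize(cost,[541,9,a],method="Nelder-Mead",options=dict(xatol=.01,fatol=1e-5))
    print(r.x[:2],np.rad2deg(r.x[2]),r.fun)
    l=loc(p,r.x);k=(abs(l[:,0]-60)<70)&(abs(l[:,1])<110)&~((l[:,0]<2)&(l[:,1]>60));print(np.percentile(l[k],[.5,2,98,99.5],axis=0).round(1).tolist())
E
```

```text
190 [-2, 220, 221, 221, -1, 4, 2, 123, 25, 40, -746, -755, -751, -752, -745, -750, -698]
205 [-2, 219, 219, 220, -2, 0, 73, 48, -3, -1, -756, -748, -745, -752, -751, -752, -728]
220 [-2, 9, 217, 149, 3, -4, -4, 95, -3, -2, 19, -751, -755, -745, -751, -765, -752]
235 [-1, -1, 0, -2, -1, 0, 44, 37, -3, 0, -736, -743, -742, -755, -739, -755, -757]
250 [3, 3, -4, -2, -2, -5, 0, 3, -5, -2, -752, -747, -748, -748, -744, -753, -755]
265 [2, 1, 1, -5, 0, -1, -1, -4, -2, -1, -735, -744, -750, -749, -743, -745, -756]
280 [56, -1, -1, 0, 3, -3, 78, 162, 237, 302, 336, -747, -751, -751, -754, -763, -740]
295 [3, 4, -2, 1, -1, -3, 85, 170, 239, 299, 338, -753, -752, -752, -749, -754, -750]
310 [0, 2, -1, 2, 1, -1, 86, 165, 240, 302, 339, -741, -759, -738, -745, -758, -757]
325 [5, 6, 1, -1, 0, 8, 86, 172, 241, 301, 338, -748, -751, -751, -738, -763, -747]
340 [5, -1, 1, 0, 2, 7, 90, 172, 246, 305, 335, -751, -748, -748, -757, -756, -746]
355 [4, -3, -3, 2, -2, 14, 94, 174, 246, 308, 335, -757, -752, -746, -752, -757, -752]
370 [5, 229, 0, -1, -3, 12, 93, 179, 247, 309, 340, -756, -748, -747, -759
[... 208 characters left out ...]
82, 603, 626, 639, 104, 182, 251, 310, 337, -753, -754, -744, -738, -746, 442]
monitor [ 0.0115955  -0.34835485  0.12000369] [[ 0.033 -0.338  0.123]
 [ 0.193 -0.284  0.264]
 [ 0.346 -0.231  0.343]]
[538.77982576   8.23723059] 19.36202740991233 -0.6389246434384769
[[0.2, -99.2], [2.0, -96.5], [118.1, 95.7], [120.2, 98.7]]
[538.76031219   8.20587908] 19.376702540710603 -0.6389227516067624
[[0.2, -99.2], [1.9, -96.4], [118.1, 95.7], [120.1, 98.7]]
[538.77805224   8.21686744] 19.373731272346536 -0.6389236277376086
[[0.2, -99.2], [1.9, -96.5], [118.1, 95.7], [120.1, 98.7]]
[538.76704691   8.23346053] 19.361748360627143 -0.6389242965325931
[[0.2, -99.2], [2.0, -96.4], [118.1, 95.7], [120.2, 98.7]]
```

```bash
cat >> h.py <<'E'
from scipy.spatial.transform import Rotation as Ro, Slerp
A=np.deg2rad(19.37);O=np.array([.5388,.0082,0])
YC=np.array([np.cos(A),np.sin(A),0]);XC=np.array([YC[1],-YC[0],0]);Z=np.array([0,0,1.])
def cab(x,y,z): return O+XC*x+YC*y+Z*z
def tocab(p): d=np.asarray(p)-O; return np.array([d@XC,d@YC,d[2]])
def tool(tilt,yaw=0):
    f=np.deg2rad(tilt);z=np.sin(f)*XC-np.cos(f)*Z;x=-np.sin(f)*Z-np.cos(f)*XC
    return Ro.from_euler('z',yaw,degrees=True)*Ro.from_matrix(np.stack([x,YC,z],1))
def cur():
    from workcell import get_obs
    o=get_obs();return np.array(o["eef_pos"]),Ro.from_quat(o["tool_rot"]),o
def rows(wps,show=True):
    """wps list of (p,R); first = current commanded"""
    out=[]
    for (p0,R0),(p1,R1) in zip(wps[:-1],wps[1:]):
        out.append(np.r_[R0.inv().apply(p1-p0)/.05,(R0.inv()*R1).as_rotvec(degrees=True)/10].round(2))
    out=np.array(out)+0.0
    if show:
        print("max",abs(out).max())
        for i in range(0,len(out),8): print(out[i:i+8].tolist())
    return out
def line(p0,R0,p1,R1,n):
    s=Slerp([0,1],Ro.concatenate([R0,R1]));return [(p0+(p1-p0)*t,s(t)) for t in np.arange(1,n+1)/n]
E
python3 - <<'E'
from h import *
p,R,o=cur();print(p,o["clock"])
w=[(p,R)]
up=p+[0,0,.20];w+=line(p,R,up,R,5)
Rg=tool(40,25);kn=np.array([.462,.102,.053]);g=kn+.011*Rg.as_matrix()[:,2]
pre=g-.11*Rg.as_matrix()[:,2];print("pre",pre,"g",g)
# swing
tgt=pre+[0,0,.10]
a0=np.arctan2(p[1],p[0]);a1=np.arctan2(tgt[1],tgt[0]);r0=np.hypot(*p[:2]);r1=np.hypot(*tgt[:2]);n=16
s=Slerp([0,1],Ro.concatenate([R,Rg]))
for t in np.arange(1,n+1)/n:
    a=a0+(a1-a0)*t;r=r0+(r1-r0)*t;zz=up[2]+(tgt[2]-up[2])*max(0,(t-.5)*2)
    # rotate about z with a for first, tilt later
    w.append((np.array([r*np.cos(a),r*np.sin(a),zz]),s(t)))
rows(w)
print(tgt,np.rad2deg([a0,a1]))
E
```

```text
[ 0.12688325 -0.48314623  0.23860389] 0.15
pre [0.41750005 0.14748947 0.1288384 ] g [0.46694444 0.09694561 0.04457351]
max 1.09
[[0.0, 0.0, -0.8, 0.0, 0.0, 0.0], [0.0, 0.0, -0.8, 0.0, 0.0, 0.0], [0.0, 0.0, -0.8, 0.0, 0.0, 0.0], [0.0, 0.0, -0.8, 0.0, 0.0, 0.0], [0.0, 0.0, -0.8, 0.0, 0.0, 0.0], [1.02, -0.12, 0.0, -0.26, -0.15, -0.71], [1.02, -0.1, -0.03, -0.26, -0.15, -0.71], [1.01, -0.08, -0.07, -0.26, -0.15, -0.71]]
[[1.0, -0.05, -0.11, -0.26, -0.15, -0.71], [0.99, -0.03, -0.15, -0.26, -0.15, -0.71], [0.98, 0.0, -0.19, -0.26, -0.15, -0.71], [0.96, 0.03, -0.23, -0.26, -0.15, -0.71], [0.94, 0.06, -0.27, -0.26, -0.15, -0.71], [1.09, -0.02, 0.17, -0.26, -0.15, -0.71], [1.09, 0.01, 0.12, -0.26, -0.15, -0.71], [1.09, 0.05, 0.07, -0.26, -0.15, -0.71]]
[[1.08, 0.08, 0.03, -0.26, -0.15, -0.71], [1.07, 0.12, -0.02, -0.26, -0.15, -0.71], [1.06, 0.16, -0.06, -0.26, -0.15, -0.71], [1.04, 0.2, -0.09, -0.26, -0.15, -0.71], [1.03, 0.24, -0.13, -0.26, -0.15, -0.71]]
[0.41750005 0.14748947 0.2288384 ] [-75.28533177  19.45669201]
```

send_rows(increments=[[[0,0,-0.8,0,0,0],[0,0,-0.8,0,0,0],[0,0,-0.8,0,0,0],[0,0,-0.8,0,0,0],[0,0,-0.8,0,0,0],[0,0,-0.2,0,0,0]]], grip=0)

```text
clock: 0.9
eef_pos: [0.1271, -0.4841, 0.4517]
tool_rot: [0.992, 0.128, 0.0, 0.002]
ft_force: [1.4, -0.7, -0.6]
grip_width: 0.0855
```

send_rows(increments=[[[0.95,-0.12,0,0,0,-0.95],[0.95,-0.1,0,0,0,-0.95],[0.95,-0.1,0,0,0,-0.95],[0.95,-0.1,0,0,0,-0.95],[0.95,-0.1,0,0,0,-0.95],[0.95,-0.1,0,0,0,-0.95],[0.95,-0.1,0,0,0,-0.95],[0.95,-0.1,0,0,0,-0.95]]])

```text
clock: 1.9
eef_pos: [0.3358, -0.1938, 0.4477]
tool_rot: [0.701, 0.714, -0.0, -0.001]
ft_force: [1.2, 1.0, -0.0]
grip_width: 0.0855
```

```bash
python3 - <<'E'
from h import *
p,R,o=cur();print(p,R.as_matrix().round(2),o["clock"],np.round(o["joint_pos"],3))
w=[(p,R)]
Rg=tool(40,25);kn=np.array([.462,.102,.053]);g=kn+.011*Rg.as_matrix()[:,2]
pre=g-.11*Rg.as_matrix()[:,2]
tgt=pre+[0,0,.10]
a0=np.arctan2(p[1],p[0]);a1=np.arctan2(tgt[1],tgt[0]);r0=np.hypot(*p[:2]);r1=np.hypot(*tgt[:2]);n=10
s=Slerp([0,1],Ro.concatenate([R,Rg]))
for t in np.arange(1,n+1)/n:
    a=a0+(a1-a0)*t;r=r0+(r1-r0)*t;zz=p[2]+(tgt[2]-p[2])*max(0,(t-.4)/.6)
    w.append((np.array([r*np.cos(a),r*np.sin(a),zz]),s(t)))
rows(w)
E
```

```text
[ 0.3358229  -0.19382705  0.44771315] [[-0.02  1.   -0.  ]
 [ 1.    0.02  0.  ]
 [ 0.   -0.   -1.  ]] 1.9 [-0.524  0.027  0.294  1.84   0.     1.029]
max 0.96
[[0.54, 0.42, 0.0, -0.15, -0.38, -0.41], [0.55, 0.42, -0.03, -0.15, -0.38, -0.41], [0.56, 0.41, -0.06, -0.15, -0.38, -0.41], [0.57, 0.41, -0.1, -0.15, -0.38, -0.41], [0.77, 0.36, 0.56, -0.15, -0.38, -0.41], [0.83, 0.36, 0.5, -0.15, -0.38, -0.41], [0.87, 0.36, 0.44, -0.15, -0.38, -0.41], [0.91, 0.36, 0.37, -0.15, -0.38, -0.41]]
[[0.94, 0.37, 0.29, -0.15, -0.38, -0.41], [0.96, 0.38, 0.21, -0.15, -0.38, -0.41]]
```

send_rows(increments=[[[0.54,0.42,0,-0.15,-0.38,-0.41],[0.55,0.42,-0.03,-0.15,-0.38,-0.41],[0.56,0.41,-0.06,-0.15,-0.38,-0.41],[0.57,0.41,-0.1,-0.15,-0.38,-0.41],[0.77,0.36,0.56,-0.15,-0.38,-0.41],[0.83,0.36,0.5,-0.15,-0.38,-0.41],[0.87,0.36,0.44,-0.15,-0.38,-0.41],[0.91,0.36,0.37,-0.15,-0.38,-0.41]]])

```text
clock: 2.9
eef_pos: [0.427, 0.07, 0.3018]
tool_rot: [0.447, 0.85, -0.109, 0.256]
ft_force: [0.4, 0.0, -0.7]
grip_width: 0.0855
```

send_rows(increments=[[[0.94,0.37,0.29,-0.15,-0.38,-0.41],[0.96,0.38,0.21,-0.15,-0.38,-0.41],[0,0,0,0,0,0]]])

```text
clock: 3.28
eef_pos: [0.4173, 0.1454, 0.2264]
tool_rot: [0.367, 0.865, -0.138, 0.312]
ft_force: [-1.1, -0.6, 0.4]
grip_width: 0.0854
```

```bash
cat >> h.py <<'E'
def wristT(c,p,R):
    T=np.eye(4);T[:3,:3]=R.as_matrix();T[:3,3]=p;return T@c["mount"]
E
python3 - <<'E'
from h import *
from workcell import *
p,R,o=cur();print(p,R.as_matrix().round(2),o["clock"],np.round(o["joint_pos"],3))
c=camera("wrist");cv2.imwrite("pics/w1.png",c["color"][:,:,::-1])
W=cloud(c,wristT(c,p,R))
col=c["color"].astype(int);m=(col[...,0]-col[...,2]>40)&(W[...,2]>.035)&(W[...,2]<.08)&(np.hypot(W[...,0]-.462,W[...,1]-.102)<.04)
q=W[m];print(len(q),q.min(0),q.max(0),cv2.minEnclosingCircle((q[:,:2]*1000).astype(np.float32)))
c=camera("side");cv2.imwrite("pics/s1.png",c["color"][:,:,::-1])
Rg=tool(40,25);kn=np.array([.462,.102,.053]);g=kn+.011*Rg.as_matrix()[:,2]
pre=g-.11*Rg.as_matrix()[:,2]
rows([(p,R)]+line(p,R,pre,Rg,3)+line(pre,Rg,g,Rg,5))
E
```

```text
[0.41733884 0.1454292  0.22642938] [[-0.54  0.72  0.44]
 [ 0.55  0.69 -0.47]
 [-0.64 -0.01 -0.77]] 3.275 [ 0.778  0.114 -0.373  1.103 -0.696  1.587]
1055 [0.44861579 0.08986327 0.03545998] [0.4733415  0.11546803 0.06832961] ((461.0797119140625, 102.4574966430664), 13.039053916931152)
max 0.49
[[0.42, 0.02, 0.49, -0.02, 0.0, 0.0], [0.42, 0.01, 0.49, -0.02, 0.0, 0.0], [0.42, 0.01, 0.49, -0.02, 0.0, 0.0], [0.0, 0.0, 0.44, 0.0, 0.0, 0.0], [0.0, 0.0, 0.44, 0.0, 0.0, 0.0], [0.0, 0.0, 0.44, 0.0, 0.0, 0.0], [0.0, 0.0, 0.44, 0.0, 0.0, 0.0], [0.0, 0.0, 0.44, 0.0, 0.0, 0.0]]
```

View pics/w1.png

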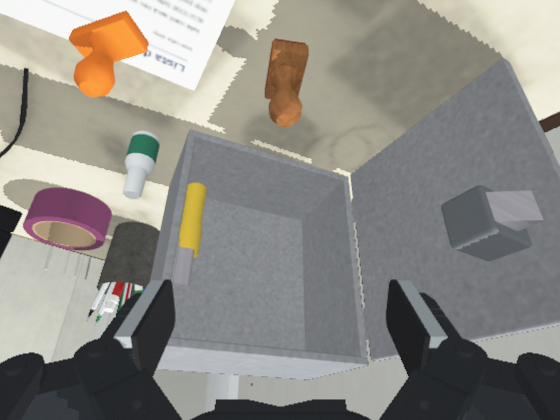

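View pics/s1.png

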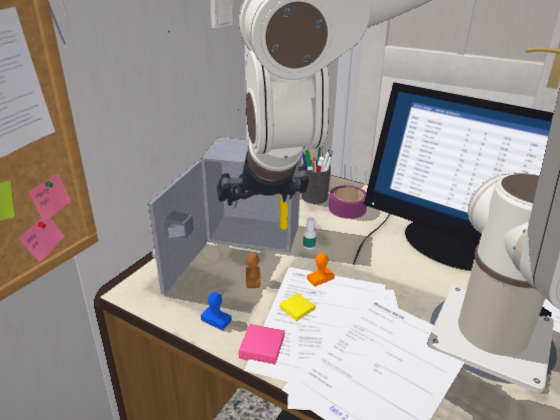

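The wrist view shows the brown stamp at (287,85). Its knob measures (0.461, 0.102) with radius 13 mm, as expected. Both pictures show the arm clear of everything, so I go down.

send_rows(increments=[[[0.42,0.02,0.49,-0.02,0,0],[0.42,0.01,0.49,-0.02,0,0],[0.42,0,0.49,0,0,0],[0,0,0.44,0,0,0],[0,0,0.44,0,0,0],[0,0,0.44,0,0,0],[0,0,0.44,0,0,0],[0,0,0.44,0,0,0]]])

```text
clock: 4.38
eef_pos: [0.4721, 0.0948, 0.0512]
tool_rot: [0.372, 0.863, -0.13, 0.316]
ft_force: [0.6, 0.4, 0.9]
grip_width: 0.0852
```

```bash
python3 - <<'E'
from h import *
from workcell import *
p,R,o=cur();print(p,o["clock"],np.round(o["joint_pos"],3))
c=camera("side");cv2.imwrite("pics/s2.png",c["color"][130:340,130:410,::-1].repeat(2,0).repeat(2,1))
p,R,o=cur();Rg=tool(40,25);g=np.array([.461,.1025,.053])+.011*Rg.as_matrix()[:,2];rows([(p,R),(g,Rg)])
E
```

```text
[0.47210946 0.09484762 0.05121519] 4.375 [ 0.597  0.364 -0.63   0.43  -0.685  1.359]
max 0.17
[[0.17, -0.03, -0.01, -0.02, 0.0, -0.1]]
```

View pics/s2.png

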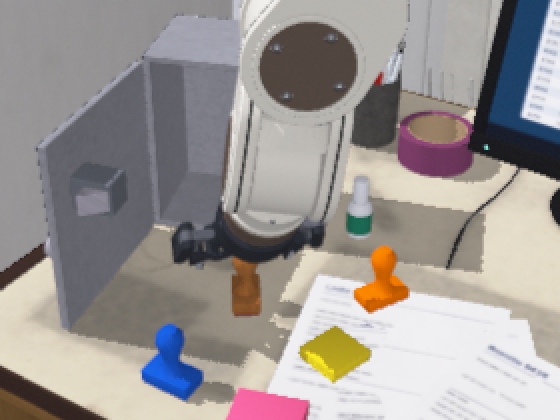

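Correct by the small remainder, then close the gripper.

send_rows(increments=[[[0.15,-0.03,0,0,0,0],[0,0,0,0,0,0]]])

```text
clock: 4.68
eef_pos: [0.4652, 0.0994, 0.0459]
tool_rot: [0.37, 0.864, -0.131, 0.316]
ft_force: [-0.1, -0.3, 0.1]
grip_width: 0.0856
```

send_rows(increments=[[[0,0,0,0,0,0],[0,0,0,0,0,0],[0,0,0,0,0,0],[0,0,0,0,0,0],[0,0,0,0,0,0],[0,0,0,0,0,0]]], grip=1)

```text
clock: 5.42
eef_pos: [0.4655, 0.0995, 0.0457]
tool_rot: [0.37, 0.864, -0.131, 0.316]
ft_force: [-3.4, 1.6, 5.7]
grip_width: 0.023
```

```bash
python3 - <<'E'
from h import *
from workcell import *
p,R,o=cur();print(p,R.as_matrix().round(2),tocab(p),o["clock"],o["grip_width"],np.round(o["joint_pos"],3))
c=camera("wrist");cv2.imwrite("pics/w2.png",c["color"][:,:,::-1])
E
```

```text
[0.46548329 0.09954972 0.04574617] [[-0.53  0.72  0.45]
 [ 0.56  0.69 -0.46]
 [-0.64  0.01 -0.77]] [-0.11049575 -0.03886902  0.04574617] 5.425 0.022989361337627037 [ 0.616  0.373 -0.638  0.428 -0.688  1.378]
```

View pics/w2.png

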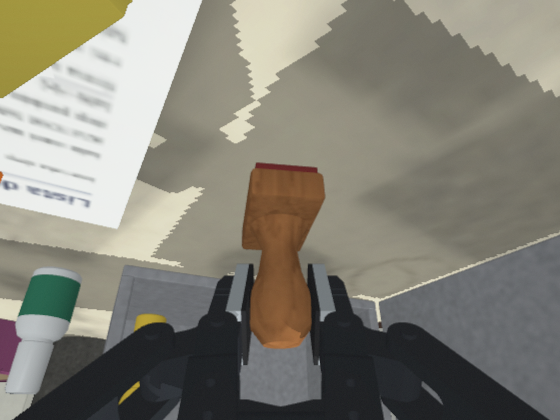

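```bash
python3 - <<'E'
from h import *
p,R,o=cur()
zc=R.as_matrix()[:,2];k0=p-.011*zc;print("knob",tocab(k0))
kz=k0[2]
def pose(k,RR): return (k+.011*RR.as_matrix()[:,2],RR)
Rf=tool(45,0);R40=tool(40,0)
def interp(a,Ra,b,Rb,n): return [pose(k,RR) for k,RR in line(a,Ra,b,Rb,n)]
k1=k0+[0,0,.022]
w=[(p,R)]+interp(k0,R,k1,R,2)
k2=cab(-.05,.012,kz+.022)
w+=interp(k1,R,k2,Rf,5)
k3=cab(.052,.012,kz+.022); w+=interp(k2,Rf,k3,Rf,4)
rows(w)
print(w[7][0],w[-1][0],[tocab(x[0]).round(3).tolist() for x in w])
E
```

```text
knob [-0.11691974 -0.04186326  0.05417108]
max 0.36
[[-0.14, 0.0, -0.17, 0.0, 0.0, 0.0], [-0.14, 0.0, -0.17, 0.0, 0.0, 0.0], [-0.26, 0.07, 0.21, 0.34, -0.1, 0.35], [-0.25, 0.1, 0.21, 0.34, -0.1, 0.35], [-0.24, 0.13, 0.21, 0.34, -0.1, 0.35], [-0.22, 0.15, 0.2, 0.34, -0.1, 0.35], [-0.21, 0.18, 0.2, 0.34, -0.1, 0.35], [-0.36, 0.0, 0.36, 0.0, 0.0, 0.0]]
[[-0.36, 0.0, 0.36, 0.0, 0.0, 0.0], [-0.36, 0.0, 0.36, 0.0, 0.0, 0.0], [-0.36, 0.0, 0.36, 0.0, 0.0, 0.0]]
[0.53611716 0.05201193 0.0683929 ] [ 0.56994722 -0.04421451  0.0683929 ] [[-0.111, -0.039, 0.046], [-0.111, -0.039, 0.057], [-0.111, -0.039, 0.068], [-0.097, -0.029, 0.068], [-0.083, -0.018, 0.068], [-0.069, -0.008, 0.068], [-0.056, 0.002, 0.068], [-0.042, 0.012, 0.068], [-0.017, 0.012, 0.068], [0.009, 0.012, 0.068], [0.034, 0.012, 0.068], [0.06, 0.012, 0.068]]
```

send_rows(increments=[[[-0.14,0,-0.17,0,0,0],[-0.14,0,-0.17,0,0,0],[-0.26,0.07,0.21,0.34,-0.1,0.35],[-0.25,0.1,0.21,0.34,-0.1,0.35],[-0.24,0.13,0.21,0.34,-0.1,0.35],[-0.22,0.15,0.2,0.34,-0.1,0.35],[-0.21,0.18,0.2,0.34,-0.1,0.35],[0,0,0,0,0,0]]])

```text
clock: 6.48
eef_pos: [0.5371, 0.0518, 0.0684]
tool_rot: [0.534, 0.754, -0.223, 0.311]
ft_force: [0.4, 0.0, -0.9]
grip_width: 0.0231
```

```bash
python3 - <<'E'
from h import *
from workcell import *
p,R,o=cur();print(p,R.as_matrix().round(2),tocab(p).round(4),o["clock"],o["grip_width"],np.round(o["joint_pos"],3))
c=camera("side");np.savez("pics/s3.npz",**c);cv2.imwrite("pics/s3.png",c["color"][100:310,130:410,::-1].repeat(2,0).repeat(2,1))
p,R,o=cur();Rf=tool(45,0);t=cab(.06,.012,.069);rows([(p,R)]+line(p,R,t,Rf,5))
E
```

```text
[0.53705495 0.05181328 0.06839602] [[-0.24  0.94  0.23]
 [ 0.67  0.33 -0.67]
 [-0.71 -0.   -0.71]] [-0.0417  0.0128  0.0684] 6.475 0.023129394388660338 [ 0.489  0.577 -0.227  0.92  -0.773  1.783]
max 0.29
[[-0.29, 0.0, 0.29, 0.0, 0.0, 0.01], [-0.29, 0.0, 0.29, 0.0, 0.0, 0.01], [-0.29, 0.0, 0.29, 0.0, 0.0, 0.01], [-0.29, 0.0, 0.29, 0.0, 0.0, 0.01], [-0.29, 0.0, 0.29, 0.0, 0.0, 0.01]]
```

View pics/s3.png

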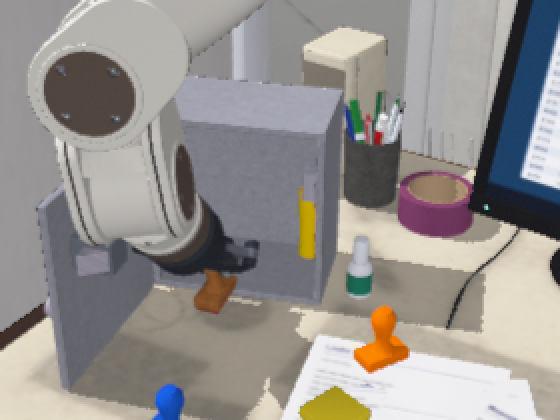

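```bash
python3 - <<'E'
from h import *
p,R,o=cur();W=cloud(load("s3")).reshape(-1,3)
W=W[~np.isnan(W[:,0])]
t=R.inv().apply(W-p);c=np.array([tocab(a) for a in W])
m=(np.hypot(t[:,0],t[:,1])<.13)&(t[:,2]<-.03)&(t[:,2]>-.35)&(c[:,0]<-.02)&(c[:,1]<.09)
t=t[m];c=c[m]
for s in np.arange(-.04,-.35,-.03):
    k=abs(t[:,2]-s)<.015
    if k.sum()>5: print(round(s,2),k.sum(),"x",np.percentile(t[k,0],[1,99]).round(3),"y",np.percentile(t[k,1],[1,99]).round(3),"cabymax",np.percentile(c[k,1],99).round(3))
E
```

```text
-0.04 93 x [-0.003  0.129] y [-0.046  0.026] cabymax 0.037
-0.07 78 x [-0.012  0.016] y [-0.063  0.058] cabymax 0.07
-0.1 172 x [-0.013  0.013] y [-0.063  0.063] cabymax 0.075
-0.13 220 x [-0.022  0.047] y [-0.036  0.069] cabymax 0.081
-0.16 455 x [-0.028  0.047] y [-0.036  0.077] cabymax 0.089
-0.19 163 x [-0.022  0.035] y [-0.035  0.014] cabymax 0.026
-0.22 229 x [-0.02   0.036] y [-0.035  0.016] cabymax 0.028
-0.25 120 x [-0.013  0.037] y [-0.038  0.015] cabymax 0.027
-0.28 224 x [-0.052  0.048] y [-0.047  0.027] cabymax 0.04
-0.31 973 x [-0.065  0.047] y [-0.046  0.031] cabymax 0.044
-0.34 1410 x [-0.055  0.034] y [-0.042  0.037] cabymax 0.05
```

send_rows(increments=[[[-0.29,0,0.29,0,0,0],[-0.29,0,0.29,0,0,0],[-0.29,0,0.29,0,0,0],[-0.29,0,0.29,0,0,0],[-0.25,0,0.25,0,0,0],[0,0,0,0,0,0]]])

```text
clock: 7.28
eef_pos: [0.5675, -0.043, 0.0686]
tool_rot: [0.533, 0.755, -0.223, 0.311]
ft_force: [0.3, -0.8, -1.0]
grip_width: 0.0227
```

```bash
python3 - <<'E'
from h import *
from workcell import *
p,R,o=cur();print(p,tocab(p).round(4),o["clock"],o["grip_width"],np.round(o["ft_force"],1))
c=camera("side");np.savez("pics/s4.npz",**c);cv2.imwrite("pics/s4.png",c["color"][100:310,130:410,::-1].repeat(2,0).repeat(2,1))
p,R,o=cur();k=p-.011*R.as_matrix()[:,2];Rf=tool(42.5,0)
k2=np.array([k[0],k[1],.0542+.008+.002]);t=k2+.011*Rf.as_matrix()[:,2];rows([(p,R)]+line(p,R,t,Rf,3))
E
```

```text
[ 0.56748692 -0.04300875  0.06856021] [0.0578 0.0101 0.0686] 7.275 0.022730250860630935 [ 0.3 -0.8 -1. ]
max 0.08
[[0.06, 0.0, 0.06, -0.01, 0.08, 0.01], [0.06, 0.0, 0.06, -0.01, 0.08, 0.01], [0.06, 0.0, 0.06, -0.01, 0.08, 0.01]]
```

View pics/s4.png

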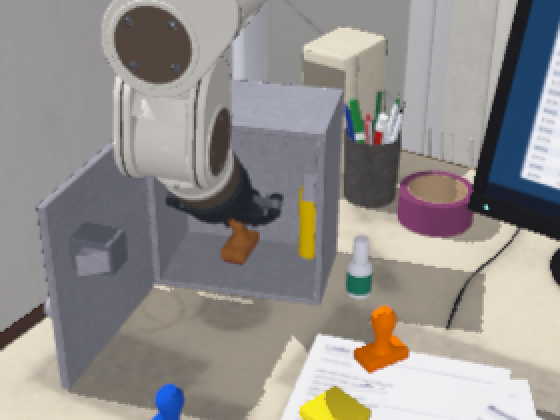

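```bash
python3 - <<'E'
from h import *
s=load("s4");W=cloud(s);c=s["color"].astype(int)
L=(W-O)@np.stack([XC,YC,Z],1)
m=(c[...,0]-c[...,2]>40)&(c[...,0]>c[...,1]*1.4)&(abs(L[...,0]-.06)<.06)&(abs(L[...,1])<.07)&(L[...,2]<.1)&(L[...,2]>.005)
q=L[m]*1000;print(len(q),q.min(0),q.max(0))
for lo in range(5,75,8):
    k=q[(q[:,2]>=lo)&(q[:,2]<lo+8)]
    if len(k)>2: print(lo,len(k),k.mean(0).round(1),k.min(0).round(0),k.max(0).round(0))
im=s["color"][200:240,225:270,::-1];cv2.imwrite("pics/s4c.png",cv2.resize(im,None,fx=12,fy=12,interpolation=cv2.INTER_CUBIC))
from workcell import *
c=camera("wrist");cv2.imwrite("pics/w4.png",c["color"][:,:,::-1])
E
```

```text
243 [27.35856638 -7.65913644 22.12009131] [79.44884355 25.85438555 77.43430586]
21 13 [34.5 13.4 25.2] [31.  0. 22.] [37. 25. 28.]
29 53 [38.5  6.2 33.2] [27. -7. 29.] [71. 25. 37.]
37 109 [49.7  7.5 40.3] [27. -8. 37.] [79. 26. 45.]
45 23 [50.7  8.  48.5] [44.  1. 45.] [58. 18. 53.]
53 15 [48.9  8.4 56.2] [45.  3. 53.] [54. 14. 61.]
61 17 [46.8  9.8 64.8] [42.  2. 62.] [54. 22. 69.]
69 12 [42.9  9.7 72.7] [38.  3. 70.] [47. 18. 76.]
```

View pics/s4c.png

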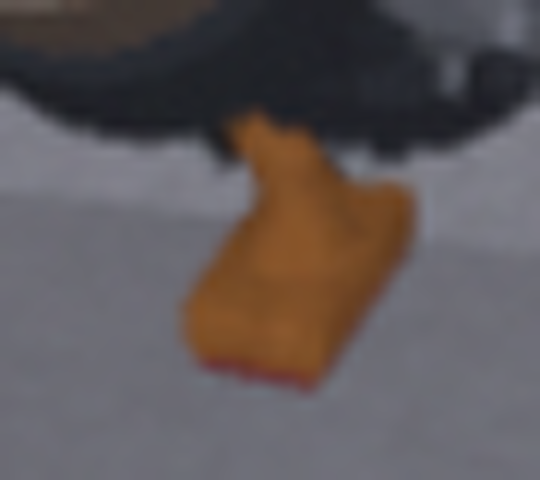

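View pics/w4.png

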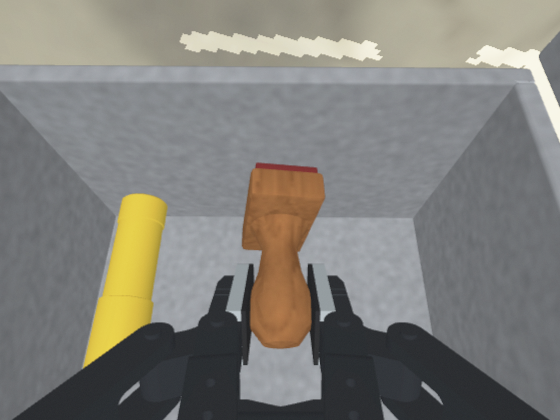

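The wrist view matches the one after the grasp, so the stamp has not slipped in the fingers. It leans only by the extra 5° of tool tilt. I turn back towards 41° and lower it.

send_rows(increments=[[[0.06,0,0.06,0,0.1,0],[0.06,0,0.06,0,0.1,0],[0.05,0,0.05,0,0.1,0],[0,0,0,0,0.06,0],[0,0,0,0,0,0]]])

```text
clock: 8.0
eef_pos: [0.5686, -0.0423, 0.0564]
tool_rot: [0.54, 0.764, -0.206, 0.287]
ft_force: [-0.5, 0.1, -0.7]
grip_width: 0.0231
```

```bash
python3 - <<'E'
from h import *
p,R,o=cur();print(p,tocab(p).round(4),R.as_matrix()[:,2].round(3),o["clock"],np.round(o["ft_force"],1))
E
```

```text
[ 0.56864554 -0.04229604  0.05635775] [0.0575 0.0114 0.0564] [ 0.216 -0.625 -0.75 ] 8.0 [-0.5  0.1 -0.7]
```

send_rows(increments=[[[0.026,0,0.03,0,0.04,0],[0,0,0,0,0,0]]])

```text
clock: 8.25
eef_pos: [0.5686, -0.0422, 0.0543]
tool_rot: [0.54, 0.765, -0.205, 0.284]
ft_force: [0.9, -0.8, 0.0]
grip_width: 0.0231
```

send_rows(increments=[[[0.014,0,0.016,0,0.04,0],[0,0,0,0,0,0]]])

```text
clock: 8.5
eef_pos: [0.5688, -0.0427, 0.0539]
tool_rot: [0.541, 0.766, -0.203, 0.282]
ft_force: [-0.8, -1.5, 4.6]
grip_width: 0.0226
```

send_rows(increments=[[[0,0,0,0,0,0],[0,0,0,0,0,0],[0,0,0,0,0,0],[0,0,0,0,0,0]]], grip=0.4)

```text
clock: 9.0
eef_pos: [0.5683, -0.042, 0.0529]
tool_rot: [0.541, 0.766, -0.203, 0.281]
ft_force: [0.4, 0.7, 0.7]
grip_width: 0.0514
```

```bash
python3 - <<'E'
from h import *
from workcell import *
p,R,o=cur();print(p,tocab(p).round(4),o["clock"],o["grip_width"],np.round(o["ft_force"],1))
c=camera("wrist");cv2.imwrite("pics/w5.png",c["color"][:,:,::-1])
E
```

```text
[ 0.56834908 -0.04202723  0.052888  ] [0.0572 0.0112 0.0529] 9.0 0.05135045146085332 [0.4 0.7 0.7]
```

View pics/w5.png

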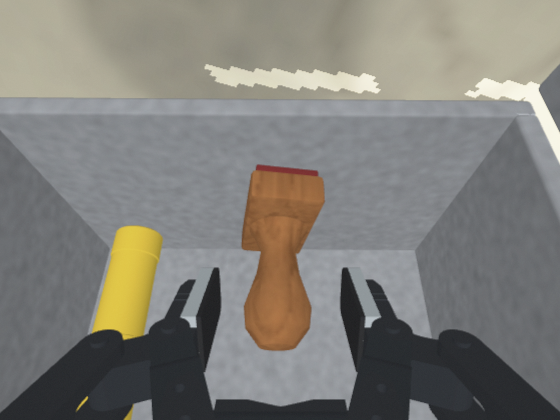

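send_rows(increments=[[[0,0,-0.4,0,0,0],[0,0,-0.6,0,0,0],[0.3,0,-0.7,0,0,0],[0.3,0,-0.7,0,0,0],[0.3,0,-0.7,0,0,0],[0.3,0,-0.7,0,0,0],[0,0,0,0,0,0]]])

```text
clock: 9.93
eef_pos: [0.5135, 0.1204, 0.1594]
tool_rot: [0.54, 0.767, -0.201, 0.282]
ft_force: [0.5, -0.4, 0.7]
grip_width: 0.0517
```

```bash
python3 - <<'E'
from h import *
from workcell import *
p,R,o=cur();print(p,tocab(p).round(4),o["clock"],o["grip_width"],np.round(o["ft_force"],1),np.round(o["joint_pos"],3))
cw=camera("wrist");cv2.imwrite("pics/w6.png",cw["color"][:,:,::-1])
W=cloud(cw,wristT(cw,p,R));c=cw["color"].astype(int)
L=(W-O)@np.stack([XC,YC,Z],1)*1000
m=(c[...,0]-c[...,2]>40)&(c[...,0]>c[...,1]*1.4)&(abs(L[...,0]-60)<60)&(abs(L[...,1])<70)&(L[...,2]<100)&(L[...,2]>12)
q=L[m];print(len(q),q.min(0).round(),q.max(0).round())
for lo in range(12,80,8):
    k=q[(q[:,2]>=lo)&(q[:,2]<lo+8)]
    if len(k)>2: print(lo,len(k),((k.min(0)+k.max(0))/2).round(1))
c=camera("side");np.savez("pics/s6.npz",**c);cv2.imwrite("pics/s6.png",c["color"][:,:,::-1])
c=camera("top");np.savez("pics/t6.npz",**c);cv2.imwrite("pics/t6.png",c["color"][:,:,::-1])
E
```

```text
[0.51349958 0.12039226 0.15942744] [-0.1142  0.0133  0.1594] 9.925 0.05166162721939932 [ 0.5 -0.4  0.7] [ 0.591  0.472 -0.076  1.233 -0.681  1.893]
1872 [27. -8. 12.] [79. 27. 75.]
12 226 [48.1  9.9 16. ]
20 627 [52.7  9.8 24. ]
28 173 [49.9  9.7 32. ]
36 104 [49.3  9.8 39.9]
44 108 [47.3  9.4 48. ]
52 147 [45.6  9.5 56. ]
60 235 [47.1  9.5 64. ]
68 252 [51.5  9.5 71.6]
```

View pics/w6.png

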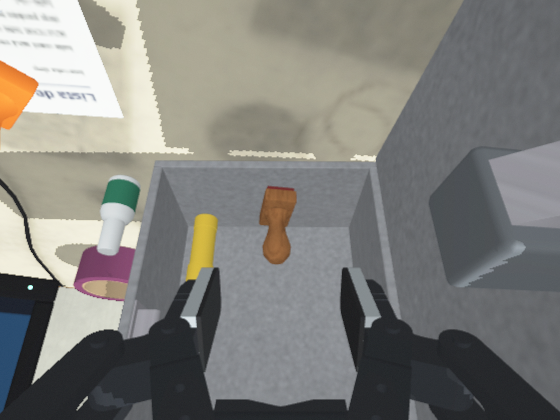

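View pics/s6.png

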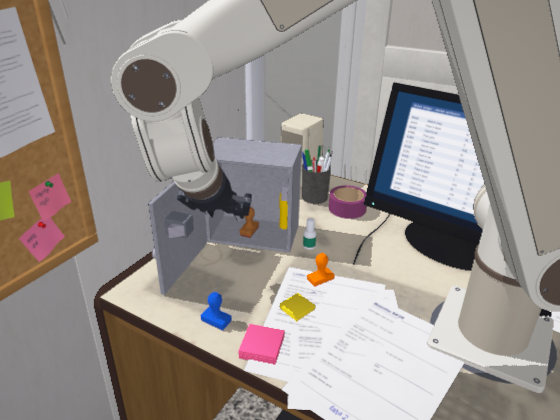

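View pics/t6.png

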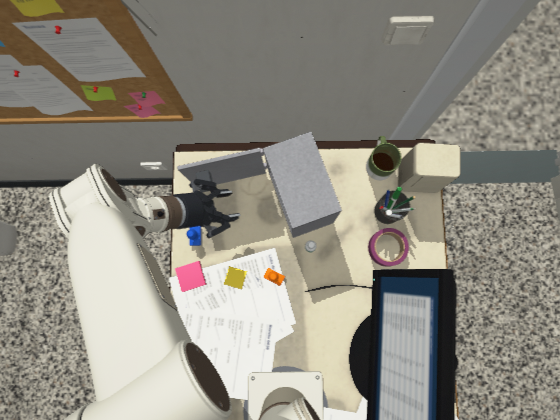

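```bash
python3 - <<'E'
from h import *
W=cloud(load("top0"))
for u in (180,200,220,240,260):
    print(u,[(v,)+tuple((W[v,u]*1000).round().astype(int).tolist()) for v in range(120,186,6)])
S=cloud(load("side0"))
L=(S-O)@np.stack([XC,YC,Z],1)*1000
m=(L[...,0]<-30)&(L[...,0]>-200)&(L[...,1]>90)&(L[...,1]<160)&(L[...,2]>20)&(L[...,2]<125)
k=L[m];f=np.polyfit(k[:,0],k[:,1],1);print(f,np.arctan2(1,-0)*0+np.pi/2-np.arctan(f[0]),k[:,0].min())
E
```

```text
180 [(120, 758, 270, 82), (126, 775, 294, -12), (132, 776, 308, -65), (138, 775, 322, -119), (144, 718, 290, -2), (150, 700, 290, -1), (156, 681, 289, 2), (162, 665, 289, -1), (168, 589, 231, 218), (174, 630, 288, 0), (180, 613, 288, -3)]
200 [(120, 775, 227, 33), (126, 777, 238, -20), (132, 776, 249, -71), (138, 777, 261, -130), (144, 716, 233, 2), (150, 699, 233, -2), (156, 681, 233, 0), (162, 603, 186, 216), (168, 596, 191, 188), (174, 587, 196, 167), (180, 572, 196, 166)]
220 [(120, 775, 172, 30), (126, 775, 180, -18), (132, 775, 188, -70), (138, 777, 199, -133), (144, 715, 176, 0), (150, 699, 177, -5), (156, 680, 176, -1), (162, 607, 142, 202), (168, 605, 149, 154), (174, 603, 158, 101), (180, 601, 168, 42)]
240 [(120, 775, 116, 26), (126, 776, 122, -24), (132, 775, 129, -74), (138, 775, 135, -131), (144, 714, 119, 1), (150, 697, 120, -2), (156, 617, 93, 213), (162, 615, 99, 166), (168, 614, 105, 113), (174, 613, 112, 55), (180, 609, 119, 4)]
260 [(120, 777, 61, 18), (126, 777, 65, -31), (132, 776, 68, -80), (138, 776, 73, -136), (144, 713, 63, 0), (150, 635, 48, 199), (156, 627, 49, 176), (162, 625, 53, 128), (168, 625, 58, 70), (174, 624, 63, 6), (180, 609, 63, -1)]
[-0.14256922 94.29082979] 1.7124112062090795 -199.96695708979038
```

```bash
cat >> h.py <<'E'
H=cab(-.005,.1,0)
def dp(th,r=.16,off=.016,z=.18):
    Rz=Ro.from_euler('z',-th)
    n=Rz.apply(XC);d=Rz.apply(-YC)
    return H+d*r-n*off+Z*z, Ro.from_euler('z',180-np.rad2deg(th),degrees=True)*tool(0,0)
E
python3 - <<'E'
from h import *
p,R,o=cur()
p2,R2=dp(1.71,.16,.045,.29)
mid=np.array([p[0],p[1],.29])
Rm=Slerp([0,1],Ro.concatenate([R,R2]))(.45)
w=[(p,R)]+line(p,R,mid,Rm,5)+line(mid,Rm,p2,R2,6)
rows(w);print(p2,np.rad2deg((R.inv()*R2).magnitude()))
E
```

```text
max 0.72
[[-0.34, 0.0, -0.4, -0.26, 0.3, -0.7], [-0.32, -0.03, -0.42, -0.26, 0.3, -0.7], [-0.29, -0.04, -0.44, -0.26, 0.3, -0.7], [-0.27, -0.06, -0.45, -0.26, 0.3, -0.7], [-0.23, -0.07, -0.47, -0.26, 0.3, -0.7], [-0.2, 0.5, 0.01, -0.27, 0.3, -0.72], [-0.26, 0.47, 0.02, -0.27, 0.3, -0.72], [-0.32, 0.43, 0.03, -0.27, 0.3, -0.72]]
[[-0.37, 0.39, 0.03, -0.27, 0.3, -0.72], [-0.42, 0.34, 0.02, -0.27, 0.3, -0.72], [-0.46, 0.28, 0.01, -0.27, 0.3, -0.72]]
[0.64398507 0.21182041 0.29      ] 89.7694441399641
```

send_rows(increments=[[[-0.34,0,-0.4,-0.26,0.3,-0.7],[-0.32,-0.03,-0.42,-0.26,0.3,-0.7],[-0.29,-0.04,-0.44,-0.26,0.3,-0.7],[-0.27,-0.06,-0.45,-0.26,0.3,-0.7],[-0.23,-0.07,-0.47,-0.26,0.3,-0.7],[-0.2,0.5,0.01,-0.27,0.3,-0.72],[-0.26,0.47,0.02,-0.27,0.3,-0.72],[-0.32,0.43,0.03,-0.27,0.3,-0.72]]], grip=1)

```text
clock: 11.08
eef_pos: [0.5787, 0.1631, 0.2896]
tool_rot: [0.088, 0.991, -0.061, 0.084]
ft_force: [0.4, 0.7, 0.1]
grip_width: 0.0001
```

send_rows(increments=[[[-0.37,0.39,0.03,-0.27,0.3,-0.72],[-0.42,0.34,0.02,-0.27,0.3,-0.72],[-0.46,0.28,0.01,-0.27,0.3,-0.72],[0,0,0,0,0,0]]])

```text
clock: 11.58
eef_pos: [0.6459, 0.2099, 0.2849]
tool_rot: [-0.098, 0.995, 0.0, -0.002]
ft_force: [-0.4, -0.3, -0.7]
grip_width: -0.0
```

```bash
python3 - <<'E'
from h import *
from workcell import *
p,R,o=cur();print(p,R.as_matrix().round(2),tocab(p).round(4),o["clock"],o["grip_width"],np.round(o["ft_force"],1),np.round(o["joint_pos"],3))
c=camera("side");cv2.imwrite("pics/s7.png",c["color"][:,:,::-1])
c=camera("top");cv2.imwrite("pics/t7.png",c["color"][120:330,120:400,::-1].repeat(2,0).repeat(2,1))
p2,R2=dp(1.71,.16,.045,.18)
rows([(p,R)]+line(p,R,p2,R2,4))
E
```

```text
[0.64590569 0.20988948 0.28494942] [[-0.98 -0.19 -0.  ]
 [-0.19  0.98 -0.  ]
 [ 0.    0.   -1.  ]] [-0.1547  0.1679  0.2849] 11.575 -1.1672495711758553e-05 [-0.4 -0.3 -0.7] [3.140e-01 6.320e-01 7.230e-01 1.665e+00 1.000e-03 1.180e-01]
max 0.52
[[0.01, 0.01, 0.52, 0.0, -0.01, 0.0], [0.01, 0.01, 0.52, 0.0, -0.01, 0.0], [0.01, 0.01, 0.52, 0.0, -0.01, 0.0], [0.01, 0.01, 0.52, 0.0, -0.01, 0.0]]
```

View pics/s7.png

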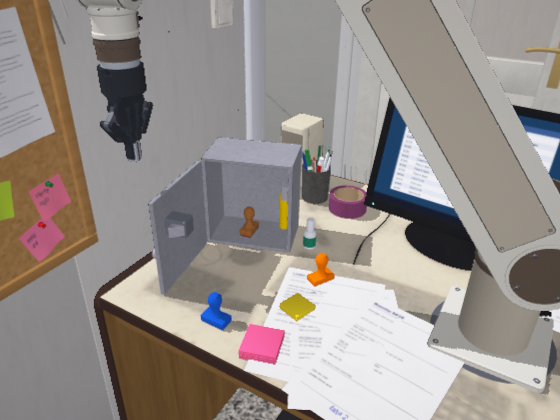

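View pics/t7.png

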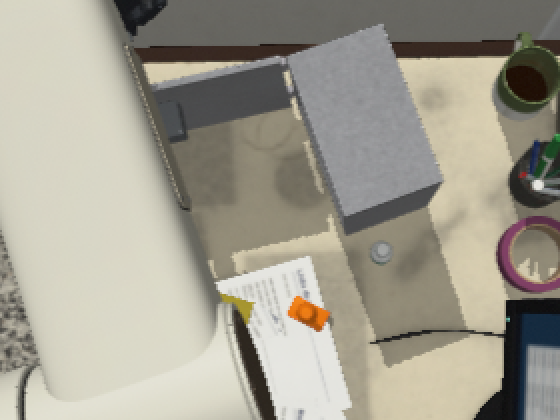

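send_rows(increments=[[[0,0,0.52,0,0,0],[0,0,0.52,0,0,0],[0,0,0.52,0,0,0],[0,0,0.52,0,0,0],[0,0,0,0,0,0]]])

```text
clock: 12.3
eef_pos: [0.6416, 0.2108, 0.1849]
tool_rot: [-0.099, 0.995, 0.0, -0.001]
ft_force: [0.2, 0.4, 0.9]
grip_width: -0.0002
```

```bash
python3 - <<'E'
from h import *
p,R,o=cur();print(p,o["clock"],o["ft_force"])
p2,R2=dp(1.71,.163,.02,.18)
w=[(p,R)]+line(p,R,p2,R2,3)
for th in np.arange(1.64,.15,-.07): w.append(dp(th,.163,.016,.18))
rows(w);print(th)
E
```

```text
[0.6415987  0.21078174 0.18494455] 12.3 [0.15754335 0.36993856 0.91300013]
max 0.4
[[0.15, 0.02, 0.03, 0.0, 0.0, 0.0], [0.15, 0.02, 0.03, 0.0, 0.0, 0.0], [0.15, 0.02, 0.03, 0.0, 0.0, 0.0], [0.31, 0.01, 0.0, 0.0, 0.0, -0.4], [0.23, 0.01, 0.0, 0.0, 0.0, -0.4], [0.23, 0.01, 0.0, 0.0, 0.0, -0.4], [0.23, 0.01, 0.0, 0.0, 0.0, -0.4], [0.23, 0.01, 0.0, 0.0, 0.0, -0.4]]
[[0.23, 0.01, 0.0, 0.0, 0.0, -0.4], [0.23, 0.01, 0.0, 0.0, 0.0, -0.4], [0.23, 0.01, 0.0, 0.0, 0.0, -0.4], [0.23, 0.01, 0.0, 0.0, 0.0, -0.4], [0.23, 0.01, 0.0, 0.0, 0.0, -0.4], [0.23, 0.01, 0.0, 0.0, 0.0, -0.4], [0.23, 0.01, 0.0, 0.0, 0.0, -0.4], [0.23, 0.01, 0.0, 0.0, 0.0, -0.4]]
[[0.23, 0.01, 0.0, 0.0, 0.0, -0.4], [0.23, 0.01, 0.0, 0.0, 0.0, -0.4], [0.23, 0.01, 0.0, 0.0, 0.0, -0.4], [0.23, 0.01, 0.0, 0.0, 0.0, -0.4], [0.23, 0.01, 0.0, 0.0, 0.0, -0.4], [0.23, 0.01, 0.0, 0.0, 0.0, -0.4], [0.23, 0.01, 0.0, 0.0, 0.0, -0.4], [0.23, 0.01, 0.0, 0.0, 0.0, -0.4]]
[[0.23, 0.01, 0.0, 0.0, 0.0, -0.4]]
0.1699999999999986
```

send_rows(increments=[[[0.15,0.02,0.03,0,0,0],[0.15,0.02,0.03,0,0,0],[0.15,0.02,0.03,0,0,0],[0.15,0.01,0,0,0,-0.2],[0.2,0.01,0,0,0,-0.4],[0.23,0.01,0,0,0,-0.4],[0.23,0.01,0,0,0,-0.4],[0.23,0.01,0,0,0,-0.4]]])

```text
clock: 13.3
eef_pos: [0.5711, 0.1965, 0.1817]
tool_rot: [-0.256, 0.967, 0.001, 0.001]
ft_force: [0.9, 0.5, 0.4]
grip_width: -0.0002
```

```bash
python3 - <<'E'
from h import *
from workcell import *
p,R,o=cur();print(p,tocab(p),o["clock"],np.round(o["ft_force"],1))
c=camera("side");np.savez("pics/s8.npz",**c);cv2.imwrite("pics/s8.png",c["color"][:,:,::-1])
S=cloud(c);L=(S-O)@np.stack([XC,YC,Z],1)*1000
m=(L[...,0]<-30)&(L[...,0]>-200)&(L[...,1]>40)&(L[...,1]<160)&(L[...,2]>20)&(L[...,2]<125)
k=L[m];f=np.polyfit(k[:,0],k[:,1],1);print(f,np.pi/2-np.arctan(f[0]))
E
```

```text
[0.57107599 0.19648454 0.18169169] [-0.16692208  0.09289687  0.18169169] 13.3 [0.9 0.5 0.4]
[ 0.11124319 92.15176488] 1.4600086356456
```

View pics/s8.png

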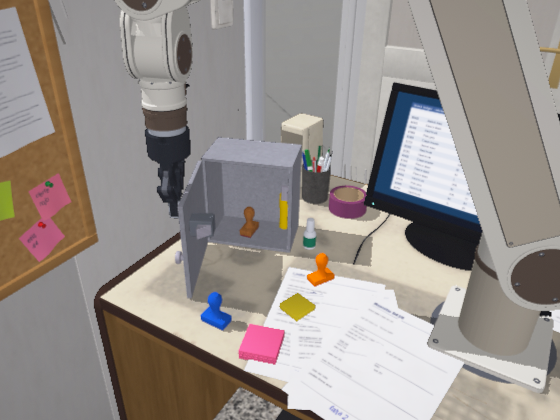

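```bash
python3 - <<'E'
from h import *
p,R,o=cur()
w=[(p,R)]
for th in np.arange(1.35,.2,-.07): w.append(dp(th,.163,.014,.18))
rows(w);print(th)
E
```

```text
max 0.4
[[0.26, 0.06, 0.04, 0.01, 0.01, -0.23], [0.23, 0.01, 0.0, 0.0, 0.0, -0.4], [0.23, 0.01, 0.0, 0.0, 0.0, -0.4], [0.23, 0.01, 0.0, 0.0, 0.0, -0.4], [0.23, 0.01, 0.0, 0.0, 0.0, -0.4], [0.23, 0.01, 0.0, 0.0, 0.0, -0.4], [0.23, 0.01, 0.0, 0.0, 0.0, -0.4], [0.23, 0.01, 0.0, 0.0, 0.0, -0.4]]
[[0.23, 0.01, 0.0, 0.0, 0.0, -0.4], [0.23, 0.01, 0.0, 0.0, 0.0, -0.4], [0.23, 0.01, 0.0, 0.0, 0.0, -0.4], [0.23, 0.01, 0.0, 0.0, 0.0, -0.4], [0.23, 0.01, 0.0, 0.0, 0.0, -0.4], [0.23, 0.01, 0.0, 0.0, 0.0, -0.4], [0.23, 0.01, 0.0, 0.0, 0.0, -0.4], [0.23, 0.01, 0.0, 0.0, 0.0, -0.4]]
[[0.23, 0.01, 0.0, 0.0, 0.0, -0.4]]
0.2299999999999991
```

send_rows(increments=[[[0.24,0.06,0.03,0,0,-0.3],[0.23,0.01,0,0,0,-0.4],[0.23,0.01,0,0,0,-0.4],[0.23,0.01,0,0,0,-0.4],[0.23,0.01,0,0,0,-0.4],[0.23,0.01,0,0,0,-0.4],[0.23,0.01,0,0,0,-0.4],[0.23,0.01,0,0,0,-0.4]]])

```text
clock: 14.35
eef_pos: [0.5002, 0.14, 0.18]
tool_rot: [-0.504, 0.864, 0.001, 0.002]
ft_force: [-0.1, 0.7, -0.7]
grip_width: 0.0005
```

```bash
python3 - <<'E'
from h import *
p,R,o=cur();q=tocab(p)-[-.005,.1,0];print(tocab(p),"theta",np.arctan2(-q[0],-q[1])-.014/.163,np.hypot(q[0],q[1]),np.round(o["ft_force"],1))
w=[(p,R)]
for th in np.arange(.72,.2,-.07): w.append(dp(th,.163,.014,.18))
rows(w);print(th)
E
```

```text
[-0.13716154  0.00728187  0.18002842] theta 0.8731402719655232 0.1614413934777046 [-0.1  0.7 -0.7]
max 0.76
[[0.5, 0.06, 0.0, -0.01, 0.02, -0.76], [0.23, 0.01, 0.0, 0.0, 0.0, -0.4], [0.23, 0.01, 0.0, 0.0, 0.0, -0.4], [0.23, 0.01, 0.0, 0.0, 0.0, -0.4], [0.23, 0.01, 0.0, 0.0, 0.0, -0.4], [0.23, 0.01, 0.0, 0.0, 0.0, -0.4], [0.23, 0.01, 0.0, 0.0, 0.0, -0.4], [0.23, 0.01, 0.0, 0.0, 0.0, -0.4]]
0.22999999999999954
```

send_rows(increments=[[[0.23,0.02,0,0,0,-0.4],[0.23,0.02,0,0,0,-0.4],[0.23,0.02,0,0,0,-0.4],[0.23,0.02,0,0,0,-0.4],[0.23,0.01,0,0,0,-0.4],[0.23,0.01,0,0,0,-0.4],[0.15,0.01,0,0,0,-0.3],[0,0,0,0,0,0]]])

```text
clock: 15.35
eef_pos: [0.4714, 0.0696, 0.1798]
tool_rot: [-0.69, 0.723, 0.0, 0.002]
ft_force: [-0.9, 0.8, -0.3]
grip_width: 0.0
```

```bash
python3 - <<'E'
from h import *
from workcell import *
p,R,o=cur();q=tocab(p)-[-.005,.1,0];print(tocab(p),"theta",np.arctan2(-q[0],-q[1])-.014/.163,np.hypot(q[0],q[1]),np.round(o["ft_force"],1))
print(R.as_matrix()[:,0]@XC,R.as_matrix()[:,0]@YC)
c=camera("side");np.savez("pics/s9.npz",**c);cv2.imwrite("pics/s9.png",c["color"][:,:,::-1])
S=cloud(c);L=(S-O)@np.stack([XC,YC,Z],1)*1000
m=(L[...,0]<0)&(L[...,0]>-130)&(L[...,1]>-80)&(L[...,1]<80)&(L[...,2]>20)&(L[...,2]<65)
k=L[m];f=np.polyfit(k[:,1],k[:,0],1);print(len(k),f,np.arctan(f[0]))
w=[(p,R)]
for th in (.3,.25,.2,.17): w.append(dp(th,.163,.014,.18))
rows(w)
E
```

```text
[-0.08022692 -0.04320556  0.17980278] theta 0.3977982680449061 0.16176193004622255 [-0.9  0.8 -0.3]
0.9269219636927025 -0.37524566118144626
996 [  0.39309345 -48.17418072] 0.3745383124070675
max 0.49
[[0.32, 0.05, 0.0, -0.01, 0.01, -0.49], [0.16, 0.01, 0.0, 0.0, 0.0, -0.29], [0.16, 0.01, 0.0, 0.0, 0.0, -0.29], [0.1, 0.01, 0.0, 0.0, 0.0, -0.17]]
```

View pics/s9.png

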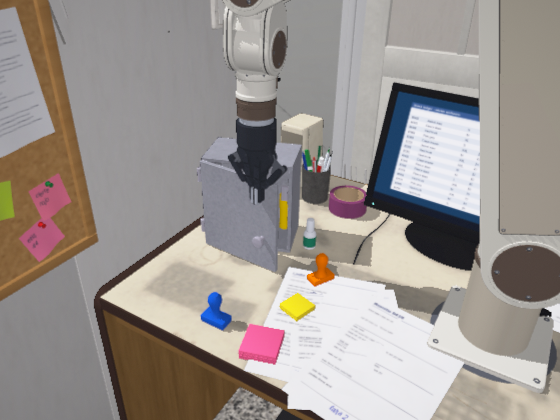

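send_rows(increments=[[[0.16,0.03,0,0,0,-0.3],[0.16,0.02,0,0,0,-0.3],[0.16,0.02,0,0,0,-0.29],[0.1,0.01,0,0,0,-0.2],[0,0,0,0,0,0]]])

```text
clock: 16.02
eef_pos: [0.4683, 0.0409, 0.1796]
tool_rot: [0.756, -0.654, 0.0, -0.002]
ft_force: [-0.4, 0.8, 0.3]
grip_width: 0.0001
```

```bash
cat > st.py <<'E'
from h import *
p,R,o=cur();q=tocab(p)-[-.005,.1,0];th=np.arctan2(-q[0],-q[1])-.017/.163
Rd=Ro.from_euler('z',-th);f=np.array(o["ft_force"])
print(tocab(p).round(4),"theta",th.round(3),"r",np.hypot(q[0],q[1]).round(4),"push",-(f@Rd.apply(XC)).round(1),f.round(1),"toolyaw",np.arctan2(R.as_matrix()[:,0]@YC,R.as_matrix()[:,0]@XC).round(3),o["clock"])
E
python3 st.py
```

```text
[-0.0542 -0.0556  0.1796] theta 0.202 r 0.1632 push 0.9 [-0.4  0.8  0.3] toolyaw -0.194 16.025
```

send_rows(increments=[[[0.06,0,0,0,0,-0.1],[0.06,0,0,0,0,-0.1],[0.06,0,0,0,0,-0.1],[0.06,0,0,0,0,-0.1],[0,0,0,0,0,0]]])

```text
clock: 16.65
eef_pos: [0.4692, 0.03, 0.1794]
tool_rot: [0.779, -0.627, -0.001, -0.002]
ft_force: [-3.2, 5.6, 2.2]
grip_width: 0.0001
```

```bash
python3 st.py
```

```text
[-0.0436 -0.0584  0.1794] theta 0.135 r 0.163 push 6.1 [-3.2  5.6  2.2] toolyaw -0.122 16.65
```

Contact with the bevel. I continue in small steps.

send_rows(increments=[[[0.05,0,0,0,0,-0.08],[0.05,0,0,0,0,-0.08],[0.05,0,0,0,0,-0.08],[0,0,0,0,0,0]]])

```text
clock: 17.15
eef_pos: [0.4705, 0.0233, 0.1792]
tool_rot: [0.792, -0.61, -0.002, -0.002]
ft_force: [-5.0, 7.0, 2.3]
grip_width: 0.0
```

```bash
python3 st.py
```

```text
[-0.0369 -0.0594  0.1792] theta 0.093 r 0.1626 push 8.0 [-5.   7.   2.3] toolyaw -0.08 17.15
```

send_rows(increments=[[[0.05,0,0,0,0,-0.08],[0.05,0,0,0,0,-0.08],[0.05,0,0,0,0,-0.08],[0,0,0,0,0,0]]])

```text
clock: 17.65
eef_pos: [0.4738, 0.014, 0.1792]
tool_rot: [0.804, -0.594, 0.0, -0.001]
ft_force: [-0.8, 0.6, 0.1]
grip_width: 0.0001
```

```bash
python3 st.py
```

```text
[-0.027  -0.0594  0.1792] theta 0.033 r 0.1609 push 0.8 [-0.8  0.6  0.1] toolyaw -0.04 17.65
```

send_rows(increments=[[[0.03,0,0,0,0,0],[0.03,0,0,0,0,0],[0,0,0,0,0,0]]])

```text
clock: 18.02
eef_pos: [0.475, 0.0113, 0.1794]
tool_rot: [0.804, -0.594, 0.0, -0.001]
ft_force: [0.2, 1.1, 0.0]
grip_width: 0.0
```

```bash
python3 st.py
```

```text
[-0.0241 -0.0592  0.1794] theta 0.015 r 0.1604 push 1.0 [0.2 1.1 0. ] toolyaw -0.04 18.025
```

send_rows(increments=[[[0.02,0,0,0,0,0],[0.02,0,0,0,0,0],[0,0,0,0,0,0]]])

```text
clock: 18.4
eef_pos: [0.4753, 0.0102, 0.1794]
tool_rot: [0.805, -0.594, -0.0, -0.002]
ft_force: [-0.5, 4.9, 0.2]
grip_width: -0.0001
```

```bash
python3 st.py
```

```text
[-0.023  -0.0593  0.1794] theta 0.008 r 0.1603 push 4.7 [-0.5  4.9  0.2] toolyaw -0.039 18.4
```

send_rows(increments=[[[0.02,0,0,0,0,0],[0,0,0,0,0,0]]])

```text
clock: 18.65
eef_pos: [0.4753, 0.0102, 0.1794]
tool_rot: [0.805, -0.594, -0.001, -0.003]
ft_force: [-1.6, 7.8, 0.9]
grip_width: -0.0001
```

send_rows(increments=[[[-0.05,0,0,0,0,0],[-0.1,0,0,0,0,0],[-0.2,0,0,0,0,0],[-0.3,0,0,0,0,0],[-0.4,0,0,0,0,0],[-0.4,0,0,0,0,0],[0,0,0,0,0,0]]])

```text
clock: 19.52
eef_pos: [0.4537, 0.0792, 0.1796]
tool_rot: [0.805, -0.593, 0.0, -0.001]
ft_force: [-0.0, 0.3, 0.6]
grip_width: -0.0001
```

```bash
cat > dchk.py <<'E'
import sys
from h import *
from workcell import *
exec(open("st.py").read())
c=camera("side");cv2.imwrite(f"pics/{sys.argv[1]}.png",c["color"][:,:,::-1])
S=cloud(c);L=(S-O)@np.stack([XC,YC,Z],1)*1000
m=(L[...,0]<0)&(L[...,0]>-40)&(L[...,1]>-85)&(L[...,1]<90)&(L[...,2]>20)&(L[...,2]<60)
k=L[m];f=np.polyfit(k[:,1],k[:,0],1);print(len(k),f,np.arctan(f[0]))
E
python3 dchk.py s10
```

```text
[-0.0952 -0.0567  0.1796] theta 0.418 r 0.1808 push 0.3 [-0.   0.3  0.6] toolyaw -0.037 19.525
1056 [  0.0189141  -10.09977003] 0.018911844181413926
```

View pics/s10.png

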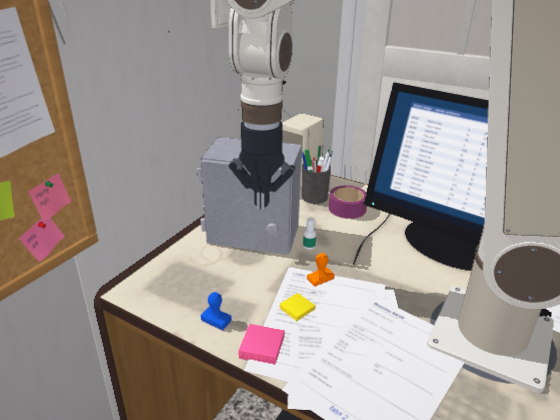

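send_rows(increments=[[[-0.4,0,0,0,0,0],[-0.2,0,0,0,0,0],[0,0,0,0,0,0],[0,0,0,0,0,0],[0,0,0,0,0,0],[0,0,0,0,0,0],[0,0,0,0,0,0],[0,0,0,0,0,0]]])

```text
clock: 20.58
eef_pos: [0.4455, 0.1064, 0.1795]
tool_rot: [0.804, -0.594, 0.0, -0.001]
ft_force: [-1.1, -0.1, -0.5]
grip_width: 0.0
```

```bash
python3 dchk.py s11; python3 -c "
from workcell import *;import cv2
c=camera('top');cv2.imwrite('pics/t11.png',c['color'][120:330,120:400,::-1].repeat(2,0).repeat(2,1))"
```

```text
[-0.1236 -0.0554  0.1795] theta 0.547 r 0.1955 push -0.3 [-1.1 -0.1 -0.5] toolyaw -0.04 20.575
1050 [  0.0173113  -10.03315804] 0.017309574661459517
```

View pics/t11.png

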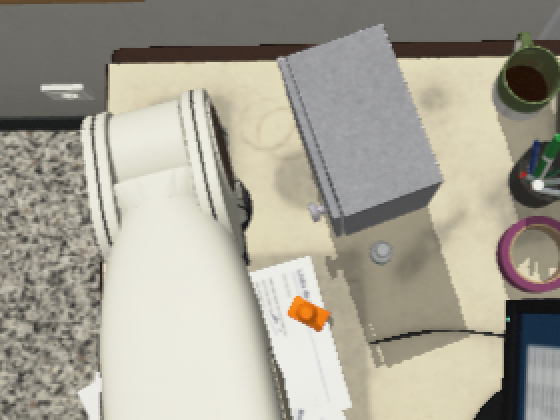

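View pics/s11.png

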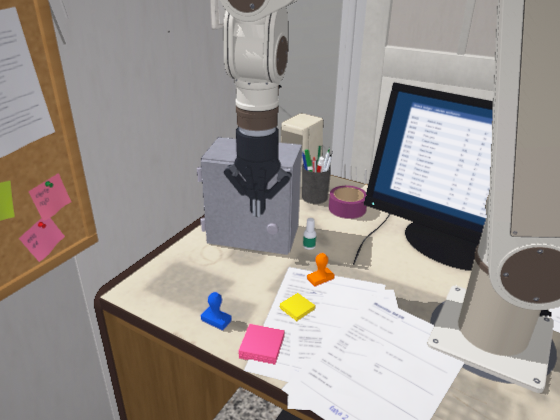

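The door stays shut untouched at about 0.017 rad. The bottle, mug and tape roll are where they started, so I hand the job in.

```bash
python3 -c "
from workcell import *
print(job_done())"
```

```text
the job is handed in; nothing more can be done
None
```

The stamp is in the cabinet and the door is shut and holding by itself. I handed the job in at about 20.7 s of the 48 s allowed; it reports no verdict.

- **Stamp:** I gripped the brown wooden stamp by its knob, carried it in under the roof tilted 40 to 45°, set it on the floor and let go. The wrist camera then showed it upright at about cabinet x = 52, y = 10 mm. I could not see it again once the door was shut.
- **Door:** I pushed the outer face with closed fingers, slowly at the end. The bevel met at about 0.135 rad, the highest force I read there was about 8 N, and at about 0.03 rad it fell to about 1 N. I then pressed lightly against the stop, with about 8 N read.
- **Last checks:** After I backed off, the door angle measured 0.019 rad, then 0.017 rad about a second later. That fits a latched door resting in its play, and the limit is 0.03 rad. The bolt itself can't be seen from outside, so I judged it from the force drop and from the door staying shut against its opening spring.
- **Bystanders:** By eye, the bottle, mug and tape roll stand where they were in the last pictures. The glue stick looked undisturbed in the last views before the door was shut. I did not measure any of them again at the end.

No check failed or disagreed.

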